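Air the ripening chest: set the fan slider, hold the sprung hatch under its balance point

ROBOT

A 7-joint arm with a two-finger parallel gripper is mounted at the origin on the work surface. World frame = base frame: x ahead of the robot, y to its left, z up, the work surface at z = 0. Lengths are in m, angles in rad, forces in N, time in s.
With the tool pointing down it reaches from about 0.425 to 0.975 m from the base axis. Payload 16.7 kg.
Tool frame: the origin (TCP) lies midway between the tips of the shut fingers; the grasp point (between the pads) lies 19 mm behind it; z points along the fingers, y is the line along which they close (so a half turn about z gives the same grasp; the last joint's range is limited). The gripper opens to 85 mm and grips with 20 to 120 N. Pads are 22 mm wide; open, the fingers measure 114 mm over their backs; the gripper's body (76 mm by 85 mm) begins 54 mm behind the grasp point. The pads swing forward as they close: fully open they stand 13 mm farther back than shut.
Start: joints at [-1.48, 0.426, 0.074, 1.606, -0.034, 1.111, -0.067], TCP at [0.161, 0.655, 0.231] pointing down, gripper open.
Joint ranges: [-2.85, 2.85], [-0.5, 2.14], [-1.23, 1.37], [0.21, 2.46], [-1.02, 4.16], [0.16, 2.05], [-2.73, 2.73]. Speed limits (rad/s): [1.89, 1.89, 2.39, 2.39, 3.01, 3.01, 3.01].

INTERFACE

Orientations are given as a unit quaternion [x, y, z, w].
In Python, from station import manip gives the robot as it stands.
- The arm moves only by the shell command python3 -m handwheel 'ROWS' [OPENING] [FORCE]. ROWS is JSON, a list of rows, each a list of 2 entries, a list of its own where there are three numbers: the shift along the tool's x, y, z in m, then the turn, a rotation vector about the tool's x, y, z in degrees. In form: [[[dx, dy, dz], [wx, wy, wz]], ...]. A call has exactly 10 rows; each row is the pose to reach, as a shift and turn from the pose commanded when the call began, along the tool's axes at that moment; what a row does not reach only later rows make up. A row lasts 1/8 s, in which the tool goes at most 62.5 mm and 10.7 degrees, less where a joint would pass 70% of its speed; a pose out of reach is approached as far as the arm can. A call with a gripper value outside its range is refused whole. OPENING is the gripper command: -1 is shut, 1 is fully open, values between are in proportion, set as the call begins (- or left out, the last holds). The fingers move at their own pace and stop on an object; FORCE is the grip in N (left out, the last holds). Time passes only in rows, so rows that repeat a pose let the fingers close, or fill a call up. It gives the time, the measured TCP pose, the force, the opening and the grip force at its end, in the units of the state.
- manip.get_state(): the state, without advancing time (a new reading comes with each control period).
- manip.snapshot(name): name is "scene" or "top"; returns a dict with "img" (400x640x3 uint8, red, green, blue), "range_z" (400x640 float32, m along the optical axis (not along the pixel's ray), 0 where there is no reading), "intrinsics" (3x3 intrinsics, pixels), "world_from_camera" (4x4, takes a point from camera to world coordinates). Camera axes: x right, y up, looking along -z (the intrinsics and any distortion apply to the point x, -y, -z); pixel columns grow to the right and rows downward; lengths in m; the calibration is good to about 2 mm. A picture is of the moment at which its call begins.
- manip.job_done(): hands the job in; it is judged then, once.
Trained networks look in the newest picture that a camera, given by its name, has taken for a name from the list of things; names that differ only in an ending like _2 or _b are one class to them, and where a whole thing is asked for, a point or a joint stands for the part that bears it (a point fixed in the world has none). Each returns a list of dicts, best first, with "conf" (0 to 1); they miss things now and then, are a little off and sometimes report something else, mostly with a low value. They report only what shows in the picture. A call takes as long as a camera call.
- manip.regions_of(name, camera): "mask" (400x640 bool, what is visible of it).
- manip.mark_of(name, camera): "at" ([x, y, z] in m, in world coordinates, good to about 4 mm: a listed point, or the origin of a listed thing).
The state is a dict: "clock": time; "joints": joint angles; "qd": joint speeds; "effort": joint torques, N m; "eef_pos": TCP position; "tcp_rot": TCP orientation; "force": force on the tool from outside, world axes, zero at the start; "torque": the same for the moment, N m; "opening": finger opening in m; "grip_force": force on a finger pad.
Only numpy, scipy, OpenCV 4.12 (cv2) and the standard library are available. Lean on these libraries where they do the work, as an engineer would, in place of code of your own. Each camera call takes 0.05 s, during which the arm holds its last target. There are 200 camera calls.

TASK

Air the small ripening chest: first, with the hatch still shut, slide the black fan grip along its track until its middle is level with the brass index tab, and leave it there. Then lift the chest's sprung hatch by its bar handle past its balance point (57 degrees open) without letting it fly up to its stop or slam, ease it back by hand, and finish while still holding the handle with the hatch at rest just below the balance point (2 to 12 degrees below it), where it would fall shut by itself if let go. Leave everything else on the table where it is.

Things in the scene. Friction and masses are not known exactly. Their poses are not given: they have to be found in the camera images.
- chest: low open-topped steel chest with an aluminium hatch on top, fixed to the table; it stands on one side (left or right) of the table's middle. Its origin is on the table, straight below the middle of the handle bar of the shut hatch. In its own axes (+x away from the robot when unturned, z up) the walls cover x 50 to 260 mm, y -140 to 140 mm and are 90 mm high; nothing lies under the bar.
- hatch_hinge (a point): fixed middle of the hatch's hinge line, 260 mm behind the chest's origin (its +x) and 90 mm above the table; the hinge line runs along the chest's y.
- hatch (a joint): opening angle of the hatch in rad: 0 shut (level), up to 1.5 at its stop; it opens upward, its handle edge moving up and then away towards the hinge. Torsion springs help it: the balance point is at 1.0 rad (57 degrees). Below that it falls shut when let go, above it springs open. Lifting takes about 2.3 N at the bar when shut, falling to zero at balance; past it up to 2.5 N pushes it on. Hatch panel 210 x 280 x 12 mm; it and its handle weigh 1.8 kg.
- hatch_bar (a point): the hatch's handle: a round steel bar 14 mm thick and 120 mm long, parallel to the hinge, 260 mm from the hinge line (and 6 mm above the hinge in the shut hatch's frame), held 50 mm in front of the hatch's front edge by an arm at each end (8 mm wide, centred 56 mm either side of the middle). This point is the bar's middle and moves with the hatch. Shut, the bar's centre is 96 mm above the table; at balance about 310 mm.
- console: grey fan console 100 x 230 mm, 50 mm high, fixed to the table on the other side from the chest; origin under its middle, its y along the slider track. An aluminium track 40 mm wide, 170 mm long and 14 mm high runs along its top's middle.
- fan (a joint): travel of the black slider grip along its track in m, 0 to 0.12, growing towards the console's +y; at 0.06 it is in the middle. It needs about 1.5 N to move and stays where left.
- fan_top (a point): middle of the top of the black slider grip, a block (thin white line across its top's middle) 28 mm across the track, 20 mm along it (console's y) and 40 mm tall, its top 104 mm above the table.
- index: brass index tab fixed on the console's top beside the track, on the console's +x side (35 mm from the track's middle), 14 mm wide along the track, 14 mm high, with a 3 mm point towards the track; origin at its underside, level with its point along y; its axes are parallel to the console's. The grip is on the index when both have the same place along the console's y.
- bowl: steel bowl, 90 mm across, 45 mm high; loose, to be left alone; origin at the centre of its underside
- jar: small white lidded jar, 40 mm across, 70 mm high; loose, to be left alone; origin at the centre of its underside
- brush: wooden-handled brush, 200 mm long, lying; loose, to be left alone; origin at the centre of its underside
- trier: cheese trier lying, black handle and thin steel shaft, 190 mm long; loose, to be left alone; origin at the centre of its underside
- wheel_b: cheese wheel 120 mm across, 50 mm high; loose, to be left alone; origin at the centre of its underside
- small_cheese: small round cheese 70 mm across, 35 mm high; loose, to be left alone; origin at the centre of its underside

How it is judged:
By the outcome, as a careful person would: the job done as asked, in the order asked, and still so for the second after the job is handed in, while the arm keeps its last pose, push and grip.
It also fails if it takes over 54 s, if anything falls off the work surface, if the arm or the gripper's body presses on something with over 40 N, if the wrist force passes 120 N, or if a joint passes its speed limit or range.

## Working session

There is one attempt and no reset: what is moved stays moved. The work goes in short steps, Python scripts to look and compute and a shell command to move; the robot and the scene stay as the last step left them, time stands still between calls to the robot, and variables do not carry over. Pictures are saved under pics/ and viewed, at most 10 in all, crops included, and the job is handed in when it is done.

```bash
mkdir -p pics
cat > h.py <<'E'
import numpy as np, cv2
from station import manip
from scipy.spatial.transform import Rotation as R
def snap(cam,fn):
    s=manip.snapshot(cam); cv2.imwrite('pics/'+fn,s['img'][:,:,::-1]); return s
def cloud(s):
    K=np.array(s['intrinsics']);z=s['range_z'];v,u=np.indices(z.shape)
    p=np.stack([(u-K[0,2])/K[0,0]*z,-(v-K[1,2])/K[1,1]*z,-z],-1)
    T=np.array(s['world_from_camera']);return p@T[:3,:3].T+T[:3,3]
def st():
    s=manip.get_state();print({k:np.round(s[k],3).tolist() for k in ['clock','joints','eef_pos','tcp_rot','force','opening','grip_force']});return s
E
python3 - <<'E'
from h import *
a=snap('top','top1.png');b=snap('scene','sc1.png')
for n in ['chest','hatch_bar','hatch_hinge','console','fan_top','index','bowl','jar','brush','trier','wheel_b','small_cheese']:
  for c in ['top','scene']:
    print(n,c,[(np.round(d['at'],3).tolist(),round(d['conf'],2)) for d in manip.mark_of(n,c)[:2]])
s=st();print(R.from_quat(s['tcp_rot']).as_matrix().round(2))
E
```

```text
chest top [([0.442, 0.191, -0.0], 0.83), ([0.428, 0.509, 0.001], 0.4)]
chest scene [([0.441, 0.192, -0.0], 0.57)]
hatch_bar top [([0.446, 0.197, 0.096], 0.9)]
hatch_bar scene [([0.446, 0.2, 0.097], 0.68)]
hatch_hinge top [([0.702, 0.174, 0.091], 0.87)]
hatch_hinge scene [([0.703, 0.178, 0.086], 0.64)]
console top [([0.461, -0.233, -0.001], 0.58)]
console scene [([0.466, -0.235, 0.001], 0.74)]
fan_top top [([0.465, -0.208, 0.106], 0.58), ([0.39, -0.008, 0.002], 0.19)]
fan_top scene [([0.297, 0.388, -0.002], 0.59), ([0.467, -0.208, 0.108], 0.5)]
index top [([0.496, -0.274, 0.053], 0.38)]
index scene [([0.493, -0.274, 0.05], 0.64), ([0.467, -0.206, 0.103], 0.6)]
bowl top [([0.626, -0.228, 0.002], 0.87)]
bowl scene [([0.624, -0.225, -0.001], 0.69)]
jar top [([0.429, 0.508, 0.002], 0.7), ([0.394, -0.006, 0.002], 0.46)]
jar scene [([0.39, -0.002, -0.003], 0.79), ([0.324, -0.238, 0.001], 0.6)]
brush top [([0.32, -0.422, 0.0], 0.95)]
brush scene [([0.318, -0.422, 0.001], 0.8)]
trier top [([0.295, 0.383, -0.0], 0.58)]
trier scene [([0.3, 0.387, -0.0], 0.64)]
wheel_b top [([0.428, 0.509, 0.001], 0.62), ([0.441, 0.193, -0.0], 0.32)]
wheel_b scene [([0.431, 0.505, -0.0], 0.61), ([0.626, -0.224, -0.002], 0.36)]
small_cheese top [([0.331, -0.239, -0.002], 0.56), ([0.702, 0.178, 0.085], 0.28)]
small_cheese scene [([0.466, -0.236, 0.002], 0.54)]
{'clock': 1.3, 'joints': [-1.479, 0.426, 0.074, 1.606, -0.034, 1.111, -0.067], 'eef_pos': [0.161, 0.655, 0.231], 'tcp_rot': [0.12, 0.993, 0.0, -0.0], 'force': [-0.483, 0.775, 0.18], 'opening': 0.085, 'grip_force': 0.0}
[[-0.97  0.24 -0.  ]
 [ 0.24  0.97  0.  ]
 [ 0.   -0.   -1.  ]]
```

```bash
ls; ls pics
```

```text
h.py
pics
sc1.png
top1.png
```

View pictures.

View pics/top1.png

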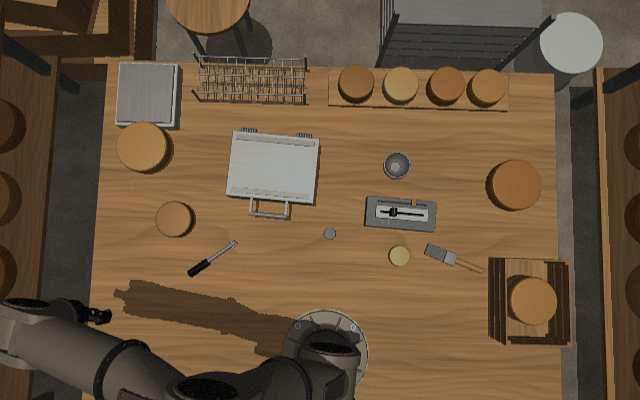

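View pics/sc1.png

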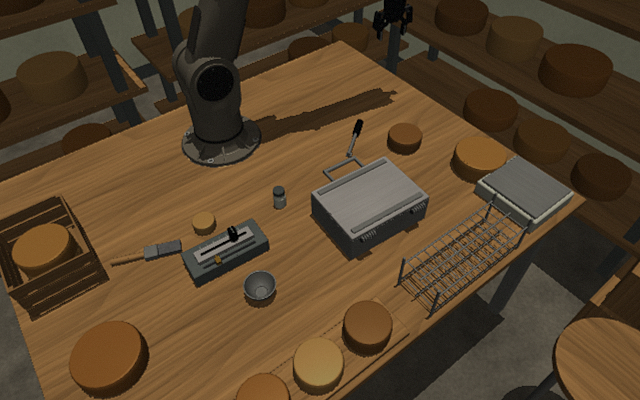

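Run:
```python
from h import *
a=manip.snapshot('top')
P=cloud(a);img=a['img'].astype(int)
K=a['intrinsics'];T=np.array(a['world_from_camera'])
# console top
for n in ['console','fan','index','hatch']:
    r=manip.regions_of(n,'top')
    for d in r[:2]:
        m=d['mask'];q=P[m];print(n,round(d['conf'],2),m.sum(),np.median(q,0).round(3))
        v,u=np.where(m);print('  px',u.min(),u.max(),v.min(),v.max())
        for lo,hi in [(.045,.054),(.06,.07),(.09,.1),(.099,.108)]:
            w=q[(q[:,2]>lo)&(q[:,2]<hi)]
            if len(w)>15:
                rc=cv2.minAreaRect((w[:,:2]*1000).astype(np.float32));print('  z',lo,len(w),[np.round(x,1) for x in rc], w.mean(0).round(4))
```

```text
console 0.81 2190 [ 0.458 -0.23   0.051]
  px 364 436 196 232
  z 0.045 1118 [array([ 461.7, -236. ]), array([229.1,  99.9]), np.float64(86.3)] [ 0.4596 -0.2333  0.0493]
  z 0.06 445 [array([ 464.1, -235.8]), array([168.9,  44.5]), np.float64(86.2)] [ 0.4614 -0.2403  0.064 ]
  z 0.09 23 [array([ 462.9, -203. ]), array([18.5, 25.7]), np.float64(85.2)] [ 0.4623 -0.2004  0.0962]
  z 0.099 37 [array([ 462.8, -203.4]), array([25.6, 16.7]), np.float64(1.0)] [ 0.4634 -0.204   0.1036]
fan 0.65 342 [0.279 0.406 0.019]
  px 187 235 242 276
hatch 0.72 6107 [0.588 0.185 0.102]
  px 225 319 131 218
  z 0.09 1943 [array([568.3, 187.1]), array([280.6, 267.1]), np.float64(86.1)] [0.5853 0.1869 0.0977]
  z 0.099 4331 [array([567.9, 186.6]), array([279.5, 265.8]), np.float64(86.2)] [0.5903 0.1841 0.1027]
hatch 0.5 535 [ 0.63  -0.228  0.019]
  px 385 410 152 178
  z 0.045 36 [array([ 624.7, -223. ]), array([84., 80.]), np.float64(0.7)] [ 0.6306 -0.2258  0.0472]
```

The top view shows the chest on the left (hatch 228–319, 131–203; bar at about (268,214)). The console is on the right at (400,213), with the grip at (393,211) and the brass tab at (414,203). The scene view agrees: grip (233,233), tab (218,260), handle (345,165). The network marks fit both pictures. Console yaw is about -3.7° and the grip has to travel about -65 mm.

```bash
python3 -m handwheel '[[[-0.025,-0.020,-0.002],[0,0,-1]],[[-0.070,-0.055,-0.004],[0,0,-2]],[[-0.12,-0.095,-0.006],[0,0,-3]],[[-0.17,-0.135,-0.008],[0,0,-4]],[[-0.22,-0.175,-0.01],[0,0,-5]],[[-0.27,-0.215,-0.012],[0,0,-6]],[[-0.32,-0.25,-0.014],[0,0,-7]],[[-0.365,-0.285,-0.016],[0,0,-8]],[[-0.405,-0.32,-0.018],[0,0,-9]],[[-0.433,-0.341,-0.02],[0,0,-10]]]' 1 30 && python3 -m handwheel '[[[0.0,-0.035,0.0],[0,0,0]],[[0,-0.08,0.0],[0,0,0]],[[0,-0.13,0.005],[0,0,0]],[[0,-0.18,0.01],[0,0,0]],[[0,-0.23,0.015],[0,0,0]],[[0,-0.28,0.02],[0,0,0]],[[0.002,-0.33,0.03],[0,0,0]],[[0.004,-0.375,0.04],[0,0,0]],[[0.006,-0.41,0.05],[0,0,0]],[[0.007,-0.428,0.06],[0,0,0]]]'
python3 -c "
from h import *
st()"
```

```text
clock: 2.8
eef_pos: [0.5014, 0.2185, 0.2517]
tcp_rot: [0.034, 0.999, 0.0, 0.0]
force: [1.1, 1.0, 0.5]
opening: 0.0857
grip_force: 0.0
clock: 4.05
eef_pos: [0.4644, -0.2075, 0.1912]
tcp_rot: [0.034, 0.999, -0.0, 0.0]
force: [-0.1, 1.1, 0.1]
opening: 0.0855
grip_force: 0.0
{'clock': 4.05, 'joints': [-0.24, 0.223, 0.617, 2.044, -0.161, 0.92, 1.966], 'eef_pos': [0.464, -0.208, 0.191], 'tcp_rot': [0.034, 0.999, -0.0, 0.0], 'force': [-0.111, 1.08, 0.082], 'opening': 0.086, 'grip_force': 0.0}
```

Run:
```python
import cv2
# brass pixels, initial pictures
from h import *
for c,f in [('top','top1.png'),('scene','sc1.png')]:
    im=cv2.cvtColor(cv2.imread('pics/'+f),cv2.COLOR_BGR2HSV)
    b={'top':(360,440,192,236),'scene':(180,272,215,290)}[c]
    m=cv2.inRange(im,(10,120,60),(35,255,255));k=np.zeros_like(m);k[b[2]:b[3],b[0]:b[1]]=m[b[2]:b[3],b[0]:b[1]]
    v,u=np.where(k>0);
    s=manip.snapshot(c);K=s['intrinsics'];T=np.array(s['world_from_camera'])
    if len(u)==0: print('none');continue
    d=T[:3,:3]@np.array([(u.mean()-K[0,2])/K[0,0],-(v.mean()-K[1,2])/K[1,1],-1]);o=T[:3,3]
    for z in (.058,.064): print(c,len(u),u.mean().round(1),v.mean().round(1),(o+d*(z-o[2])/d[2]).round(4))
```

```text
top 1317 399.1 213.7 [ 0.461  -0.2293  0.058 ]
top 1317 399.1 213.7 [ 0.4606 -0.2282  0.064 ]
scene 3161 221.9 248.4 [ 0.4715 -0.2511  0.058 ]
scene 3161 221.9 248.4 [ 0.4759 -0.2523  0.064 ]
```

```bash
python3 -m handwheel '[[[0,0,0.02],[0,0,0]],[[0,0,0.045],[0,0,0]],[[0,0,0.07],[0,0,0]],[[0,0,0.09],[0,0,0]],[[0,0,0.105],[0,0,0]],[[0,0,0.113],[0,0,0]],[[0,0,0.117],[0,0,0]],[[0,0,0.117],[0,0,0]],[[0,0,0.117],[0,0,0]],[[0,0,0.117],[0,0,0]]]' 0 30 && python3 -m handwheel '[[[0,0,0],[0,0,0]],[[0,0,0],[0,0,0]],[[0,0,0],[0,0,0]],[[0,0,0],[0,0,0]],[[0,0,0],[0,0,0]],[[0,0,0],[0,0,0]],[[0,0,0],[0,0,0]],[[0,0,0],[0,0,0]],[[0,0,0],[0,0,0]],[[0,0,0],[0,0,0]]]' -1 25
python3 - <<'E'
from h import *
ay=np.array([.065,.998])
for c,f,b in [('top','top1.png',(368,432,198,209)),('scene','sc1.png',(208,228,252,268))]:
    im=cv2.cvtColor(cv2.imread('pics/'+f),cv2.COLOR_BGR2HSV)
    m=cv2.inRange(im,(10,120,90),(35,255,255));k=np.zeros_like(m);k[b[2]:b[3],b[0]:b[1]]=m[b[2]:b[3],b[0]:b[1]]
    v,u=np.where(k>0)
    s=manip.snapshot(c);K=s['intrinsics'];T=np.array(s['world_from_camera'])
    d=T[:3,:3]@np.array([(u.mean()-K[0,2])/K[0,0],-(v.mean()-K[1,2])/K[1,1],-1]);o=T[:3,3]
    for z in (.058,.064):
        p=(o+d*(z-o[2])/d[2]);print(c,len(u),u.min(),u.max(),v.min(),v.max(),p.round(4), 'along',(p[:2]-[.463,-.2355])@ay)
print('tcp along',(np.array(manip.get_state()['eef_pos'])[:2]-[.463,-.2355])@ay)
E
```

```text
clock: 5.4
eef_pos: [0.465, -0.2056, 0.0747]
tcp_rot: [0.033, 0.999, -0.0, 0.0]
force: [-0.3, -0.1, -0.8]
opening: 0.0425
grip_force: 0.0
clock: 6.65
eef_pos: [0.4649, -0.2056, 0.0745]
tcp_rot: [0.033, 0.999, 0.0, 0.0]
force: [-0.8, 1.6, 6.6]
opening: 0.0194
grip_force: 27.8
top 79 404 431 198 207 [ 0.5076 -0.2908  0.058 ] along -0.052243300442916085
top 79 404 431 198 207 [ 0.507  -0.2894  0.064 ] along -0.05094435530751364
scene 32 214 220 255 262 [ 0.494 -0.278  0.058] along -0.04037705591324838
scene 32 214 220 255 262 [ 0.4983 -0.279   0.064 ] along -0.04114790061675829
tcp along 0.030008466501829072
```

```bash
python3 -m handwheel '[[[0,-0.004,0],[0,0,0]],[[0,-0.012,0],[0,0,0]],[[0,-0.02,0],[0,0,0]],[[0,-0.028,0],[0,0,0]],[[0,-0.036,0],[0,0,0]],[[0,-0.044,0],[0,0,0]],[[0,-0.052,0],[0,0,0]],[[0,-0.058,0],[0,0,0]],[[0,-0.062,0],[0,0,0]],[[0,-0.062,0],[0,0,0]]]'
python3 - <<'E'
from h import *
a=cv2.imread('pics/top1.png')[188:240,355:445]; 
b=snap('scene','sc2.png')['img'][:,:,::-1][210:285,175:280]; a2=snap('top','t2.png')['img'][:,:,::-1][188:240,355:445]
f=lambda x,w,h:cv2.resize(x,(w,h),interpolation=cv2.INTER_CUBIC)
cv2.imwrite('pics/z.png',np.hstack([np.vstack([f(a,400,231),f(a2,400,231)]),f(b,400,462)]))
for c in ['top','scene']:
  print(c,[(np.round(d['at'],3).tolist(),round(d['conf'],2)) for n in ['index','fan_top'] for d in manip.mark_of(n,c)[:2]])
st()
E
```

```text
clock: 8.0
eef_pos: [0.4609, -0.2679, 0.0746]
tcp_rot: [0.033, 0.999, -0.0, 0.0]
force: [0.0, -0.4, 5.4]
opening: 0.0194
grip_force: 27.7
top []
scene [([0.497, -0.275, 0.05], 0.44), ([0.39, -0.005, -0.0], 0.2), ([0.463, -0.27, 0.106], 0.63)]
{'clock': 8.3, 'joints': [-0.015, 0.446, 0.522, 2.078, -0.341, 0.698, 2.233], 'eef_pos': [0.461, -0.268, 0.075], 'tcp_rot': [0.033, 0.999, -0.0, 0.0], 'force': [-0.149, -1.275, 5.407], 'opening': 0.019, 'grip_force': 27.703}
```

View pics/z.png

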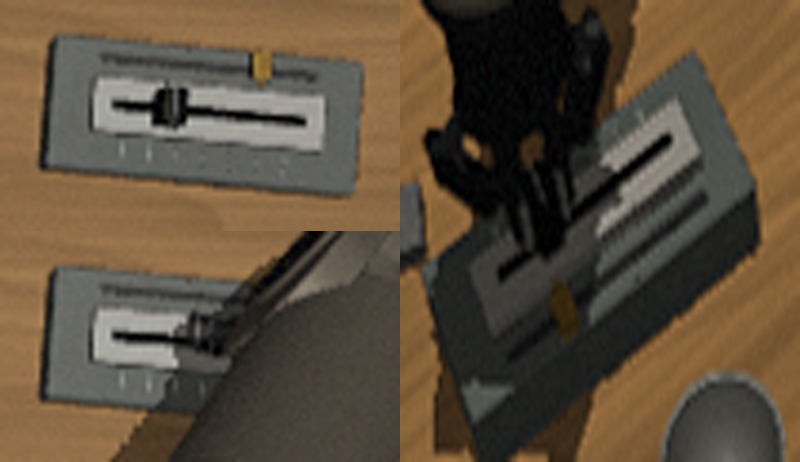

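The crop shows the grip, held by the fingers, close to the tab: tab at zoom (262,67) in the old top crop and (565,305) in the scene crop. The grip stops a few mm short of it.

Run:
```python
from h import *
ay=np.array([.065,.998]);ref=np.array([.463,-.2355])
def ray(s,u,v,z):
    K=s['intrinsics'];T=np.array(s['world_from_camera']);o=T[:3,3]
    d=T[:3,:3]@np.array([(u-K[0,2])/K[0,0],-(v-K[1,2])/K[1,1],-1]);return (o+d*(z-o[2])/d[2])
S={c:manip.snapshot(c) for c in ['top','scene']}
for c,f,b in [('top','top1.png',(408,420,198,209)),('scene','sc1.png',(208,228,252,268)),('scene','sc2.png',(208,230,252,268))]:
    im=cv2.imread('pics/'+f).astype(float);
    w=np.clip(im[:,:,2]-im[:,:,0]-25,0,None);k=np.zeros_like(w);k[b[2]:b[3],b[0]:b[1]]=w[b[2]:b[3],b[0]:b[1]]
    V,U=np.indices(k.shape);u=(k*U).sum()/k.sum();v=(k*V).sum()/k.sum()
    p=ray(S[c],u,v,.06);print(f,u.round(1),v.round(1),p.round(4),'along',((p[:2]-ref)@ay).round(4))
# white line/grip in the first top picture: dark block top, z .104
im=cv2.imread('pics/top1.png')
print(im[206:216,386:401].max(2))
s=S['top']
for u in (386,390,393,396): print(u,((ray(s,u,211,.104)[:2]-ref)@ay).round(4))
```

```text
top1.png 413.7 201.0 [ 0.5036 -0.2764  0.06  ] along -0.0382
sc1.png 217.3 258.8 [ 0.4961 -0.2787  0.06  ] along -0.0409
sc2.png 217.6 259.6 [ 0.4987 -0.2791  0.06  ] along -0.0412
[[142 131 130 119 125 131  74 113 114 107 117 115  99  93  85]
 [165 167 168 172 148 148  75 103 117  96 111 131 130 121 117]
 [162 167 168 160  68   0  33  23  91  19   0 109 169 170 167]
 [167 168 171 115  17   1  36  36  97  30   9  97 167 162 165]
 [144 142 146  75  15   1  38  35  96  25  16 129 170 168 165]
 [ 18  25  25   3  12  19  48  34  97  26  16 107 144 140 144]
 [ 15  10  27   0   0  13  50  35  98  32  17  14  19  19  35]
 [109 112 117  34   1  11  48  37  85  24  15  19  19  15   9]
 [172 171 181  45   2  17  43  49  49  28   0 111 114 114 106]
 [165 165 174  35   0   5   9  48  43  16  42 175 170 170 168]]
386 0.056
390 0.0434
393 0.034
396 0.0245
```

```bash
python3 - <<'E'
from h import *
ay=np.array([.065,.998]);ref=np.array([.463,-.2355])
def ray(s,u,v,z):
    K=s['intrinsics'];T=np.array(s['world_from_camera']);o=T[:3,3]
    d=T[:3,:3]@np.array([(u-K[0,2])/K[0,0],-(v-K[1,2])/K[1,1],-1]);return (o+d*(z-o[2])/d[2])
t=cv2.imread('pics/top1.png').astype(int);print((t[:,:,2]-t[:,:,0])[196:211,408:421])
c=cv2.imread('pics/sc1.png').astype(int);print(c[222:244,224:242].max(2));print((c[:,:,2]-c[:,:,0])[252:268,210:226])
S=manip.snapshot('scene')
for p in [(230,227),(232,229),(234,231),(236,229)]:print(p,((ray(S,*p,.104)[:2]-ref)@ay).round(4),ray(S,*p,.104).round(3))
E
python3 - <<'E'
import cv2
a=cv2.imread('pics/sc1.png')[215:275,195:255]
cv2.imwrite('pics/z2.png',cv2.resize(a,(600,600),interpolation=cv2.INTER_NEAREST))
E
```

```text
[[74 78 75 75 74 75 75 76 75 74 75 74 76]
 [75 75 76 76 76 77 77 74 76 75 76 73 73]
 [69 70 67 72 71 65 74 74 74 73 71 71 71]
 [32 30 31 59 69 66 78 79 65 60 60 67 67]
 [-1  0 -3 15 84 93 87 92 30 16 20 32 31]
 [ 3  3  1 14 95 90 88 89 18  0  0  0  1]
 [ 2  1  0 10 92 90 88 87  7  3  4  3  3]
 [ 2  1  0 11 96 90 88 91  9  2  0  4  3]
 [ 2  3  1 10 94 88 90 97  5 -1  0  3  1]
 [ 4  2  1  7 54 78 72 76  2 -1  0  2  2]
 [ 6  2  3  5  0 61 28  1  1  2  4  3  4]
 [ 7  3  3  5  0 56 20  1  2  3  4  4  3]
 [ 7  8  5  3  4  3  3  6  6  6  6  5  5]
 [ 7  7  7  5  3  6  5  9  7  8 10 10  6]
 [ 8 10  7  9  9  8 10 11 10  9  7  8  9]]
[[127 128 129 128 129 129 133 130 128 122 126 130 134 136 137 138 131 125]
 [127 128 127 127 132 132 126 131 123 128 133 134 138 139 129 122 108  75]
 [127 127 131 132 126 127 127 132 134 140 140 141 132 120 110  78  88  77]
 [130 129 126 125 128 130 134 119 118 132 138 126 114  73  87  76  76  74]
 [128 126 125 132 131 124 116  25   0  64 111  85  85  79  70  75  73  72]
 [122 129 132 123  92  52  74  25   0  11  46  76  79  86  80  74  74  69]
 [126 131 126  63  
[... 1460 characters left out ...]
85 86 52 -2 -2  2  1  1  2]
 [ 5  5  1  4 46 91 82 81 86 80 39 -8 -1  0  0  2]
 [ 3  1  1  1 34 83 83 79 82 92 78  2 -3 -1  3  1]
 [ 1  4  3  0  1 56 86 81 81 85 77 23 -5  1  3  4]
 [ 4  3  4  3  0 28 74 90 83 76 69 14  2  2  3  1]
 [ 3  1  3 -2 -2 -6 39 85 66 25 32 25  7  3  2  2]
 [ 1  3  3  1  1  2 11 23 33 33 31 24  7  2  1  0]
 [ 0  2 -1  1  1  0 -1 19 35 24 20 10  0  0  1  1]
 [-1  1  3  2  0  1  2  8 24  9 -3 -3  1  2 -2  3]
 [ 2  5  2  0  4  4  2  1 -2 -2 -2 -3  0  3  0  1]
 [ 3  3  1  1  2  2  3 -2  2  1 -2  0  1  0 -1  0]]
(230, 227) 0.028 [ 0.455 -0.207  0.104]
(232, 229) 0.0295 [ 0.465 -0.206  0.104]
(234, 231) 0.031 [ 0.474 -0.205  0.104]
(236, 229) 0.0387 [ 0.472 -0.197  0.104]
```

View pics/z2.png

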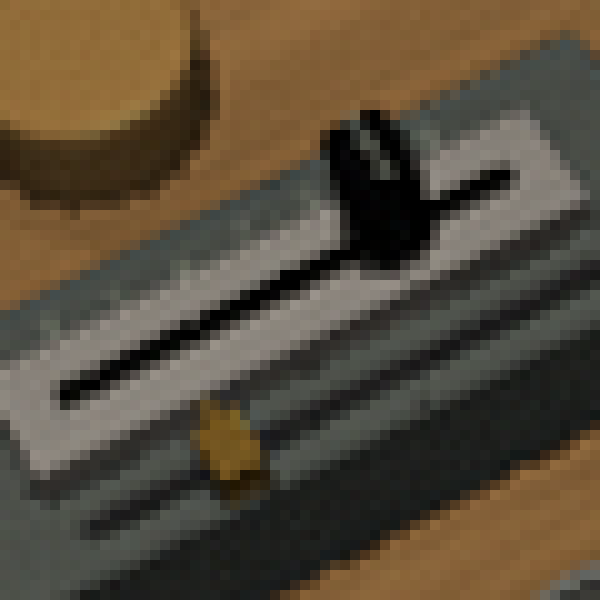

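The enlarged crop shows the start state: white line near scene pixel (231.7,229), tab top centre near (216.8,258.5). That makes the gap about 69 mm, so I'll move 6 mm more, then release, rise and check.

```bash
python3 -m handwheel '[[[0,-0.001,0],[0,0,0]],[[0,-0.003,0],[0,0,0]],[[0,-0.005,0],[0,0,0]],[[0,-0.006,0],[0,0,0]],[[0,-0.006,0],[0,0,0]],[[0,-0.006,0],[0,0,0]],[[0,-0.006,0],[0,0,0]],[[0,-0.006,0],[0,0,0]],[[0,-0.006,0],[0,0,0]],[[0,-0.006,0],[0,0,0]]]' && python3 -m handwheel '[[[0,0,0],[0,0,0]],[[0,0,0],[0,0,0]],[[0,0,0],[0,0,0]],[[0,0,-0.01],[0,0,0]],[[0,0,-0.03],[0,0,0]],[[0,0,-0.06],[0,0,0]],[[0,0,-0.09],[0,0,0]],[[0,0.03,-0.12],[0,0,0]],[[0,0.07,-0.14],[0,0,0]],[[0,0.10,-0.15],[0,0,0]]]' 0
python3 - <<'E'
from h import *
b=snap('scene','sc3.png')['img'][:,:,::-1]; t=snap('top','t3.png')['img'][:,:,::-1]
f=lambda x,w,h:cv2.resize(x,(w,h),interpolation=cv2.INTER_NEAREST)
cv2.imwrite('pics/z3.png',np.hstack([f(b[225:275,195:245],400,400),f(t[190:240,380:430],400,400)]))
c=b.astype(int);print(t[206:222,404:424].max(2))
E
```

```text
clock: 9.7
eef_pos: [0.4606, -0.2734, 0.0745]
tcp_rot: [0.033, 0.999, -0.0, 0.0]
force: [-0.6, -0.3, 6.6]
opening: 0.0197
grip_force: 27.9
clock: 10.95
eef_pos: [0.4672, -0.1724, 0.226]
tcp_rot: [0.033, 0.999, 0.0, 0.001]
force: [0.3, -0.1, 0.6]
opening: 0.0431
grip_force: 0.0
[[86 79 85 88 88 88 91 88 89 89 92 92 89 92 90 88 88 91 91 85]
 [86 83 91 84 89 91 91 92 90 89 89 93 93 90 91 88 90 89 87 87]
 [84 88 88 91 90 91 87 90 90 92 92 92 88 91 91 90 91 88 88 89]
 [83 88 90 90 87 92 91 89 91 91 91 88 92 93 92 90 88 90 89 89]
 [84 84 89 87 91 88 91 88 91 90 93 90 93 93 87 91 92 91 89 88]
 [86 88 88 90 88 89 92 86 91 90 94 87 92 89 89 91 92 89 90 86]
 [85 85 90 89 87 91 90 90 90 91 88 92 91 93 92 92 92 86 88 90]
 [87 88 89 90 85 90 89 91 91 90 93 92 92 92 91 90 91 88 87 84]
 [90 88 89 89 89 88 91 90 90 94 90 92 90 90 92 89 91 91 91 86]
 [86 88 87 89 87 89 90 91 89 91 90 89 91 90 89 91 91 86 90 89]
 [87 86 88 88 90 89 91 92 92 91 87 93 90 91 93 89 88 88 89 86]
 [87 87 88 91 88 88 92 92 94 90 91 93 89 88 89 91 88 90 88 88]
 [91 89 87 88 88 93 90 90 89 90 92 93 91 91 89 89 93 88 86 87]
 [90 92 87 90 92 91 90 90 90 90 93 93 91 90 90 86 88 90 88 82]
 [89 87 90 87 94 90 91 91 92 88 92 93 92 90 88 90 87 89 86 85]
 [90 87 90 91 84 92 90 94 86 92 91 93 87 92 93 91 87 86 85 87]]
```

View pics/z3.png

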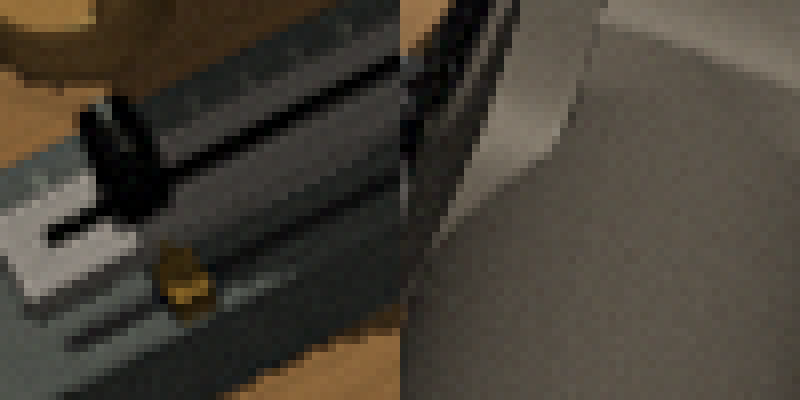

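The grip now sits by the tab in the scene crop (block top near (209,240), tab (217,260)); the top view is blocked by the arm. I'll move to the chest handle, turning 90°, and check the fan from there.

```bash
python3 -m handwheel '[[[0.002,0.015,-0.004],[0,0,5]],[[0.006,0.05,-0.008],[0,0,14]],[[0.011,0.09,-0.014],[0,0,23]],[[0.016,0.13,-0.014],[0,0,32]],[[0.022,0.17,-0.014],[0,0,41]],[[0.027,0.21,-0.014],[0,0,50]],[[0.032,0.25,-0.014],[0,0,59]],[[0.037,0.29,-0.014],[0,0,68]],[[0.042,0.33,-0.014],[0,0,77]],[[0.046,0.36,-0.014],[0,0,85]]]' 0.05
python3 - <<'E'
from h import *
ay=np.array([.065,.998]);ref=np.array([.463,-.2355])
s=snap('top','t4.png');snap('scene','sc4.png')
st()
t=s['img'].astype(int);print(t[205:217,405:424].max(2));print((t[:,:,0]-t[:,:,2])[202,408:420])
for c in ['top','scene']:
  for n in ['index','fan_top','hatch_bar']:
    for d in manip.mark_of(n,c)[:1]: print(c,n,np.round(d['at'],4),round(d['conf'],2),((d['at'][:2]-ref)@ay).round(4))
E
```

```text
clock: 12.3
eef_pos: [0.4449, 0.1896, 0.2385]
tcp_rot: [0.701, 0.713, 0.0, 0.0]
force: [1.0, -0.4, -0.0]
opening: 0.0452
grip_force: 0.0
{'clock': 12.4, 'joints': [-0.87, 0.099, 0.358, 2.031, -0.041, 1.018, -0.473], 'eef_pos': [0.445, 0.191, 0.238], 'tcp_rot': [0.7, 0.714, 0.0, -0.0], 'force': [0.52, -0.347, -1.319], 'opening': 0.045, 'grip_force': 0.0}
[[103 102 107 104 105  91  55 114 138 128 131  80  78  75  78  79  69  73
   76]
 [100  99 105 104 103 105  95  94 107  98  73 102 106 104 108 104  93  99
   96]
 [129 115 112 114 102  95  92  98 106 100 101 100 100 103 103 102 106 104
  104]
 [169 152 148 148 137 127 123 134  74 100 111 112  98 115 111  97  97  98
   97]
 [169 170 171 170 171 163 153 149  73 108 115 107  80 122 151 132 124 129
  126]
 [168 168 169 172 169 115  67   1  14  35  57  56   4  69 173 173 174 170
  167]
 [155 174 171 174 179  81  12   2  23  37  70  64  17  44 174 170 168 167
  169]
 [108 143 143 144 152  44   4   3  24  42  87  54  22  43 176 174 171 170
  167]
 [  7  12   8  24  26   9   5   0  28  38 114  31  23  35 148 144 144 151
  156]
 [ 85  59  52  27  22   5   0   1  40  38 106  34  16  11  23  22  39  73
  104]
 [153 129 128 112 118  23   6  10  36  37 100  31  20  28  32  32  19   4
   34]
 [171 169 172 176 184  35   4   3  36  31  98  24   7  87 118 116 112 107
  107]]
[ 3  3  0 10 93 92 88 95 11  2  5  4]
top index [ 0.4969 -0.279   0.0499] 0.58 -0.0412
top fan_top [ 0.4617 -0.27    0.1068] 0.46 -0.0345
scene index [ 0.4943 -0.2743  0.0509] 0.62 -0.0367
scene fan_top [ 0.4615 -0.2742  0.104 ] 0.63 -0.0387
scene hatch_bar [0.4463 0.1998 0.098 ] 0.94 0.4333
```

Run:
```python
from h import *
ay=np.array([.065,.998]);ref=np.array([.463,-.2355])
S={c:manip.snapshot(c) for c in ['top','scene']}
def al(c,u,v,z):
    s=S[c];K=s['intrinsics'];T=np.array(s['world_from_camera']);o=T[:3,3]
    d=T[:3,:3]@np.array([(u-K[0,2])/K[0,0],-(v-K[1,2])/K[1,1],-1]);p=(o+d*(z-o[2])/d[2]);return p.round(4),((p[:2]-ref)@ay).round(4)
print('line top',al('top',415.2,214,.104),'old',al('top',394.1,210,.104));print('tab top',al('top',413.5,202.8,.064),'point',al('top',413.35,206.5,.063))
b=S['scene']['img'].astype(int);print(b[233:250,203:219].max(2));print((b[:,:,0]-b[:,:,2])[252:266,212:224])
print('bar pts')
P=cloud(S['top']);m=(P[...,2]>.085)&(P[...,2]<.11)&(P[...,0]<.47)&(P[...,0]>.40)&(P[...,1]>.1)&(P[...,1]<.3);q=P[m];print(len(q),q.mean(0).round(3),q.min(0).round(3),q.max(0).round(3)) if len(q) else 0
```

```text
line top (array([ 0.4583, -0.272 ,  0.104 ]), np.float64(-0.0367)) old (array([ 0.4689, -0.2051,  0.104 ]), np.float64(0.0307))
tab top (array([ 0.4973, -0.2749,  0.064 ]), np.float64(-0.037)) point (array([ 0.4853, -0.2747,  0.063 ]), np.float64(-0.0376))
[[ 60  62  63  60  54  52  47  53 100 136 128 125 125 132 138 132]
 [ 55  49  48  48  64  82  79  96 126 127 127 131 133 129 120 105]
 [ 77  78  75  77 101 137 132 126 127 129 132 127 118 109  74  75]
 [132 131 132 132 126 106 112 112 127 128 118 103  72  75  76  82]
 [124 123 120 113 106  54  27  27  94 112  75  74  76  76  79  88]
 [124 118  83  40  82  79   0   0  34  74  83  77  77  80  72  82]
 [124  92   0   0  45  80  33   5  13  49  76  83  75  77  72  80]
 [138  88   0   8  16  66  79   3   1  11  50  81  77  85  99 114]
 [133 106  12   4   6  38  66  29   4   1  29  83 102 117 152 140]
 [ 82  66  22   1   9   6  47  86  35   6   4  92 160 143 136 140]
 [ 80  74  36   0   7   9  39  83  67   0   0  65 137 145 150 140]
 [ 80  85  71   9   3   7   6   0  11   6   0  23 105 151 127 103]
 [ 80  79  70  32   0   7   9   2   0  
[... 214 characters left out ...]
0  55 128 153]
 [137 140 148 132  40  20   1   5   7   5   3   3   0  83 156 143]]
[[ 4 10 10 12 15 13 13 10  3  7  4  5]
 [11 17 13 13 11  8  6  6  7  4  5  4]
 [14 14 11 16 13  0 -1  1  3  2  4  3]
 [16  8 20 60 46 15 32 -4 -2  3  4  3]
 [ 5  1 13 63 79 69 91 18 -2  1  3  2]
 [ 3  5 14 60 90 90 86 56 -3 -1  1  1]
 [ 1  4 47 96 83 85 88 80 40 -9 -2  1]
 [ 2  0 34 87 86 84 84 95 80  2 -3  1]
 [ 3 -2  4 57 84 83 83 90 84 20 -4  0]
 [ 4  0 -3 29 76 93 82 74 72 16  1  1]
 [ 2  1 -3 -7 44 88 65 25 32 26  7  2]
 [ 1  0  2  1 12 28 29 32 32 24  9  0]
 [ 0  1  2  1 -2 18 34 25 20 11 -3  2]
 [ 2  2  4  1 -1 10 25  8 -3 -1  3  2]]
bar pts
27 [0.453 0.138 0.1  ] [0.434 0.133 0.091] [0.469 0.142 0.105]
```

Top camera now puts the grip's line at -36.7 mm against the tab's -37.3 mm, so the fan is set. Next, down onto the bar.

```bash
python3 -m handwheel '[[[0.003,0.001,0.02],[0,0,3]],[[0.009,0.001,0.04],[0,0,5]],[[0.009,0.001,0.06],[0,0,5]],[[0.009,0.001,0.085],[0,0,5]],[[0.009,0.001,0.11],[0,0,5]],[[0.009,0.001,0.13],[0,0,5]],[[0.009,0.001,0.145],[0,0,5]],[[0.009,0.001,0.155],[0,0,5]],[[0.009,0.001,0.161],[0,0,5]],[[0.009,0.001,0.162],[0,0,5]]]' 0.05
python3 - <<'E'
from h import *
s=snap('scene','sc5.png');st()
cv2.imwrite('pics/z5.png',cv2.resize(s['img'][110:230,290:440,::-1],(750,600)))
E
```

```text
clock: 14.05
eef_pos: [0.4458, 0.1976, 0.0763]
tcp_rot: [0.73, 0.683, -0.0, 0.0]
force: [0.2, 0.0, 0.9]
opening: 0.0452
grip_force: 0.0
{'clock': 14.1, 'joints': [-0.817, 0.349, 0.317, 2.166, -0.177, 0.65, -0.443], 'eef_pos': [0.446, 0.198, 0.076], 'tcp_rot': [0.73, 0.683, 0.0, 0.0], 'force': [-0.289, 0.184, -0.666], 'opening': 0.045, 'grip_force': 0.0}
```

View pics/z5.png

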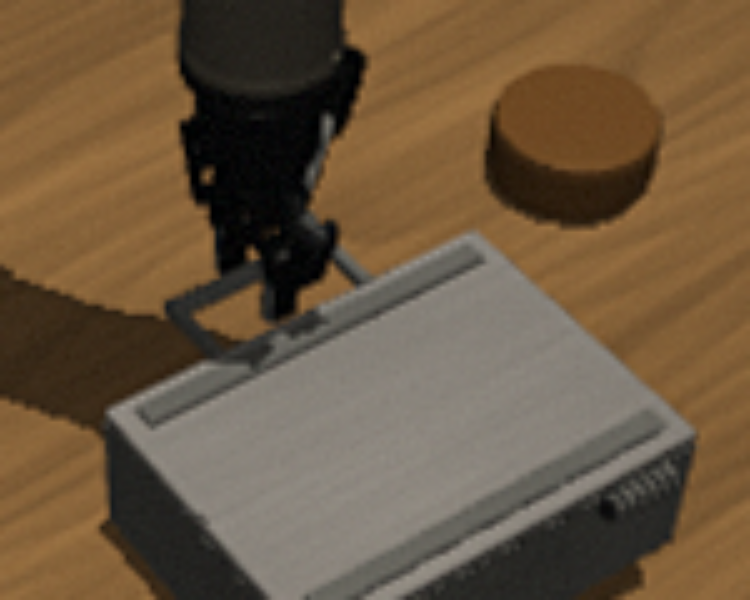

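The crop shows the fingers straddling the bar, with one in the gap by the hatch's front edge at about (275,300). Closing.

```bash
python3 -m handwheel '[[[0,0,0],[0,0,0]],[[0,0,0],[0,0,0]],[[0,0,0],[0,0,0]],[[0,0,0],[0,0,0]],[[0,0,0],[0,0,0]],[[0,0,0],[0,0,0]],[[0,0,0],[0,0,0]],[[0,0,0],[0,0,0]],[[0,0,0],[0,0,0]],[[0,0,0],[0,0,0]]]' -1 40
python3 - <<'E'
import numpy as np
a0=np.arctan2(6,260);r=np.hypot(260,6)
for t in [10,20,30,40,50,55,57,60,62,64]:
    x=260-r*np.cos(np.radians(t)+a0);z=r*np.sin(np.radians(t)+a0)-6;print(t,round(x),round(z))
E
```

```text
clock: 15.35
eef_pos: [0.444, 0.1978, 0.0763]
tcp_rot: [0.73, 0.684, -0.001, -0.001]
force: [-11.1, 2.3, 6.5]
opening: 0.0127
grip_force: 39.7
10 5 45
20 18 89
30 38 129
40 65 166
50 97 197
55 116 210
57 123 215
60 135 222
62 143 226
64 151 230
```

```bash
python3 -m handwheel '[[[0,-0.002,-0.004],[0,0,0]],[[0,-0.002,-0.009],[0,0,0]],[[0,-0.001,-0.018],[0,0,0]],[[0,0,-0.027],[0,0,0]],[[0,0.001,-0.036],[0,0,0]],[[0,0.003,-0.045],[0,0,0]],[[0,0.005,-0.054],[0,0,0]],[[0,0.01,-0.0715],[0,0,0]],[[0,0.013,-0.08],[0,0,0]],[[0,0.016,-0.089],[0,0,0]]]'
python3 - <<'E'
from h import *
s=snap('scene','sc6.png');st()
for c in ['scene','top']:
  if c=='top': manip.snapshot(c)
  for d in manip.mark_of('hatch_bar',c)[:1]: print(c,np.round(d['at'],4),round(d['conf'],2))
E
```

```text
clock: 16.6
eef_pos: [0.4608, 0.1967, 0.1656]
tcp_rot: [0.73, 0.683, -0.001, -0.001]
force: [-1.9, 3.7, -3.1]
opening: 0.0122
grip_force: 39.2
{'clock': 16.65, 'joints': [-0.846, 0.225, 0.362, 2.071, -0.105, 0.863, -0.49], 'eef_pos': [0.461, 0.197, 0.167], 'tcp_rot': [0.73, 0.683, -0.0, -0.001], 'force': [-8.935, 3.403, 1.986], 'opening': 0.013, 'grip_force': 39.547}
scene [0.4628 0.1961 0.1844] 0.93
```

```bash
python3 -m handwheel '[[[0,0.004,-0.010],[0,0,0]],[[0,0.009,-0.0205],[0,0,0]],[[0,0.014,-0.031],[0,0,0]],[[0,0.0195,-0.0405],[0,0,0]],[[0,0.026,-0.050],[0,0,0]],[[0,0.0325,-0.0595],[0,0,0]],[[0,0.0395,-0.0685],[0,0,0]],[[0,0.0465,-0.077],[0,0,0]],[[0,0.0545,-0.0855],[0,0,0]],[[0,0.0625,-0.0935],[0,0,0]]]'
python3 - <<'E'
from h import *
s=snap('scene','sc7.png');st()
for d in manip.mark_of('hatch_bar','scene')[:1]: print(np.round(d['at'],4),round(d['conf'],2))
E
```

```text
clock: 18.05
eef_pos: [0.5204, 0.1928, 0.2596]
tcp_rot: [0.73, 0.684, -0.003, -0.003]
force: [-29.5, -1.5, 25.4]
opening: 0.0126
grip_force: 41.7
{'clock': 18.1, 'joints': [-0.806, 0.214, 0.397, 1.855, -0.096, 1.095, -0.438], 'eef_pos': [0.522, 0.193, 0.261], 'tcp_rot': [0.73, 0.684, -0.002, -0.002], 'force': [-32.505, -1.253, 32.354], 'opening': 0.013, 'grip_force': 42.131}
```

```bash
python3 -m handwheel '[[[0,-0.001,-0.001],[0,0,0]],[[0,-0.002,-0.002],[0,0,0]],[[0,0.002,-0.006],[0,0,0]],[[0,0.006,-0.0098],[0,0,0]],[[0,0.0105,-0.0135],[0,0,0]],[[0,0.015,-0.017],[0,0,0]],[[0,0.0195,-0.0205],[0,0,0]],[[0,0.024,-0.024],[0,0,0]],[[0,0.027,-0.0262],[0,0,0]],[[0,0.03,-0.0282],[0,0,0]]]'
python3 - <<'E'
from h import *
s=snap('scene','sc8.png');st()
P=cloud(s);hinge=np.array([.7035,.1765]);ax=np.array([np.cos(np.radians(-4.3)),np.sin(np.radians(-4.3))])
for d in manip.regions_of('hatch','scene')[:1]:
    q=P[d['mask']&(s['range_z']>0)];r=q[:,:2]-hinge;y=r@np.array([-ax[1],ax[0]]);x=r@ax
    k=(abs(y)<.13)&(x<-.0)&(q[:,2]>.12);print(k.sum(),d['conf']);X=np.c_[x[k],q[k,2]];
    for _ in range(4):
        c=X.mean(0);v=np.linalg.svd(X-c,full_matrices=False)[2][0];n=np.array([-v[1],v[0]]);e=(X-c)@n;X=X[abs(e)<max(.004,1.5*e.std())]
    print('angle',np.degrees(np.arctan2(abs(v[1]),abs(v[0]))),e.std(),len(X))
for d in manip.mark_of('hatch_bar','scene')[:1]: print(np.round(d['at'],4),round(d['conf'],2))
cv2.imwrite('pics/z8.png',cv2.resize(s['img'][60:240,270:460,::-1],(633,600)))
E
```

```text
clock: 19.4
eef_pos: [0.554, 0.1905, 0.2878]
tcp_rot: [0.73, 0.683, -0.0, -0.0]
force: [-7.8, 1.1, 8.9]
opening: 0.0123
grip_force: 41.5
{'clock': 19.45, 'joints': [-0.78, 0.243, 0.41, 1.762, -0.105, 1.158, -0.404], 'eef_pos': [0.554, 0.191, 0.288], 'tcp_rot': [0.73, 0.683, 0.0, -0.0], 'force': [-7.393, 2.703, 8.63], 'opening': 0.012, 'grip_force': 41.424}
5621 0.95
angle 53.64568513718765 0.0018561947071016917 4897
[0.5546 0.1899 0.3026] 0.9
```

View pics/z8.png

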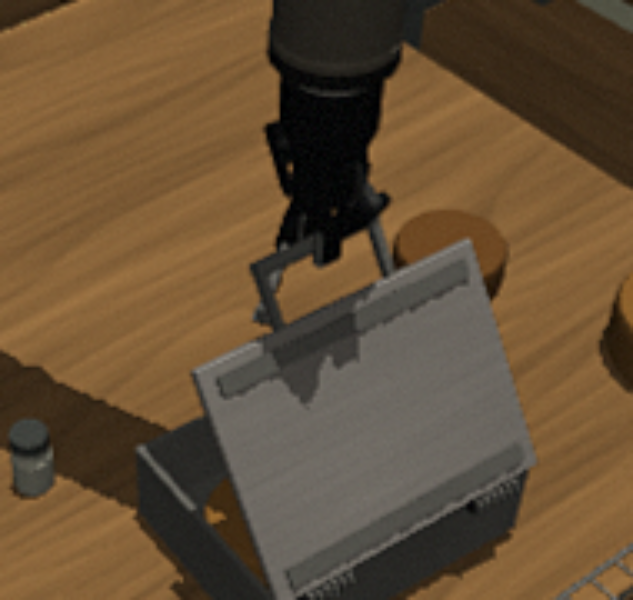

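The crop shows the bar in the fingers at (325,250) and the hatch well open; the fitted plane gives 53.6°. Now on past balance to about 62°.

```bash
python3 -m handwheel '[[[0,0.003,-0.0025],[0,0,0]],[[0,0.0065,-0.005],[0,0,0]],[[0,0.010,-0.0073],[0,0,0]],[[0,0.0134,-0.0095],[0,0,0]],[[0,0.017,-0.0117],[0,0,0]],[[0,0.0205,-0.0138],[0,0,0]],[[0,0.0235,-0.0155],[0,0,0]],[[0,0.0275,-0.0177],[0,0,0]],[[0,0.031,-0.0195],[0,0,0]],[[0,0.031,-0.0195],[0,0,0]]]' - 45
cat > ang.py <<'E'
from h import *
import sys
s=snap('scene',sys.argv[1]);st()
P=cloud(s);hinge=np.array([.7035,.1765]);ax=np.array([np.cos(np.radians(-4.3)),np.sin(np.radians(-4.3))])
for d in manip.regions_of('hatch','scene')[:1]:
    q=P[d['mask']&(s['range_z']>0)];r=q[:,:2]-hinge;y=r@np.array([-ax[1],ax[0]]);x=r@ax
    k=(abs(y)<.13)&(x<-.0)&(q[:,2]>.12);X=np.c_[x[k],q[k,2]]
    for _ in range(4):
        c=X.mean(0);v=np.linalg.svd(X-c,full_matrices=False)[2][0];n=np.array([-v[1],v[0]]);e=(X-c)@n;X=X[abs(e)<max(.004,1.5*e.std())]
    print('angle',np.degrees(np.arctan2(abs(v[1]),abs(v[0]))),e.std(),len(X))
for d in manip.mark_of('hatch_bar','scene')[:1]: print(np.round(d['at'],4),round(d['conf'],2))
E
python3 ang.py sc9.png
```

```text
clock: 20.8
eef_pos: [0.5853, 0.1883, 0.307]
tcp_rot: [0.73, 0.683, 0.0, 0.0]
force: [-5.7, 2.7, 7.3]
opening: 0.0124
grip_force: 46.3
{'clock': 20.85, 'joints': [-0.75, 0.282, 0.42, 1.675, -0.122, 1.21, -0.369], 'eef_pos': [0.585, 0.188, 0.307], 'tcp_rot': [0.73, 0.683, 0.0, 0.0], 'force': [-4.458, 2.555, 6.414], 'opening': 0.012, 'grip_force': 46.237}
angle 61.73779700071871 0.001840880125104223 4884
[0.5871 0.191  0.324 ] 0.73
```

```bash
python3 -m handwheel '[[[0,-0.003,0.0015],[0,0,0]],[[0,-0.008,0.004],[0,0,0]],[[0,-0.013,0.007],[0,0,0]],[[0,-0.018,0.010],[0,0,0]],[[0,-0.0227,0.013],[0,0,0]],[[0,-0.0274,0.016],[0,0,0]],[[0,-0.032,0.0192],[0,0,0]],[[0,-0.0367,0.0225],[0,0,0]],[[0,-0.0412,0.026],[0,0,0]],[[0,-0.0447,0.0285],[0,0,0]]]' && python3 -m handwheel '[[[0,0,0],[0,0,0]],[[0,0,0],[0,0,0]],[[0,0,0],[0,0,0]],[[0,0,0],[0,0,0]],[[0,0,0],[0,0,0]],[[0,0,0],[0,0,0]],[[0,0,0],[0,0,0]],[[0,0,0],[0,0,0]],[[0,0,0],[0,0,0]],[[0,0,0],[0,0,0]]]'
python3 ang.py sc10.png
```

```text
clock: 22.2
eef_pos: [0.54, 0.1914, 0.2777]
tcp_rot: [0.73, 0.683, -0.0, 0.0]
force: [3.6, 2.1, -4.3]
opening: 0.0119
grip_force: 45.0
clock: 23.45
eef_pos: [0.5403, 0.1913, 0.278]
tcp_rot: [0.73, 0.683, 0.0, 0.0]
force: [4.8, 2.0, -4.7]
opening: 0.0126
grip_force: 45.1
{'clock': 23.5, 'joints': [-0.793, 0.227, 0.405, 1.803, -0.098, 1.131, -0.422], 'eef_pos': [0.54, 0.191, 0.278], 'tcp_rot': [0.73, 0.683, 0.0, 0.0], 'force': [4.538, 1.93, -5.091], 'opening': 0.013, 'grip_force': 45.053}
angle 49.84972006924038 0.0019008284117284979 4896
[0.5397 0.1908 0.2951] 0.68
```

```bash
python3 -c "
from station import manip
print(manip.job_done())"
```

```text
the job is handed in; nothing more can be done
None
```

The job is handed in: the fan grip is level with the brass tab to about 1–2 mm, and the hatch was eased past balance to 61.7°, then back, and is held still at about 49.8°, 7.5° below balance.

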